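Set the register stop on its zero line and hold its recessed datum button down

TASK

Set the datum of the register stop: turn its handwheel until the pointer on the carriage stands on the long line of the scale, then take the screwdriver out of the wooden block, reach its shaft down through the round hole in the top of the readout and press the recessed button fully down. Finish while still holding the screwdriver, with the button held down and the pointer still on the line. Move the carriage with the handwheel only, not by pushing it, and leave the tape roll, the ink jar and the spare clamp knob where they are.

Things in the scene. Friction and masses are not known exactly. Their poses are not given: they have to be found in the camera images.
- stop_unit: Register stop screwed to the bench: aluminium rail 250 x 40 mm, 24 mm high; at one end a grey gear head (58 x 62 mm, top at 54 mm) with a black handwheel; along the rail runs a carriage with a readout box. Origin: middle of the rail's underside, on the bench. x points across the rail, away from the scale; y along the rail towards the handwheel; z up.
- wheel_grip (a point): On the handwheel's upright axis, at mid-height of its round black rim: 59 mm in diameter, 15 mm high (73 to 88 mm above the bench). Wheel top at 90 mm; gear head below it at 54 mm (screw heads to 58 mm). The rim can be gripped across from above in any direction. Its x and y axes turn with the wheel.
- handwheel (a joint): Angle of the handwheel in rad, positive clockwise seen from above; 0 with the pointer on the long line. Starts between -3.7 and -2.3, so it must be turned clockwise; range -4.1 to 1.0 (it can be turned too far). About 0.2 N m turns it; it stays where it is left. One radian moves the carriage 12 mm (rack and pinion).
- carriage: Carriage with the grey readout box (58 x 66 mm, top at 69 mm above the bench). Origin: on the rail's centre line, at bench height; axes as the stop unit. Clockwise turning of the handwheel brings it towards the handwheel (+y), up to 12 mm past the long line.
- pointer (a point): Tip of the carriage's pointer, a dark steel blade 5 mm wide that lies over the white scale, 26 mm above the bench. It moves with the carriage.
- zero_line (a point): The long line of the scale (2 mm wide, right across the white strip; the other marks are much shorter), where the pointer's tip belongs. Fixed to the rail, axes as the stop unit; the distance still to go is along y.
- button_mouth (a point): Centre of the round hole, 14 mm in diameter, in the top of the readout box; the point lies in the plane of the top, 69 mm above the bench. It moves with the carriage; z up. The recessed button lies on the hole's axis, 20 mm below this point.
- datum_button: The recessed button at the bottom of the hole: white, 11 mm in diameter; origin at the centre of its top, 20 mm below the hole's mouth at rest and 25 mm when fully down (travel 5 mm, straight down). Sprung: 2 N to start it, 6 N fully down; it comes up when let go.
- driver_handle (a point): Middle of the screwdriver's red handle, on its axis; it stands upright, tip down, in the block's middle hole, leaning up to about 2 degrees. Handle 24 mm in diameter, 55 mm above and below this point; steel shaft below it 7 mm in diameter, 100 mm long (a 16 mm collar covers its top 9 mm). About 90 g. Its y axis points from the tip to the handle's end.
- driver_tip (a point): End of the screwdriver's shaft, on its axis, 155 mm from the handle's middle. It starts 65 mm deep in the block's hole, so the screwdriver must be lifted more than 65 mm to come free.
- screwdriver: The screwdriver as a whole, 210 mm long; origin near its middle, 12 mm off its axis. Use the two points above for its place.
- tool_block: Wooden block, 50 x 108 mm, 70 mm high, screwed to the bench, with three holes in a row along its y axis. Origin: middle of its underside. The middle hole (9.5 mm wide, 65 mm deep) holds the screwdriver; a bolt stands in each outer hole, 36 mm either side, its head rising 7 mm above the block.
- tape_roll: Bystander: roll of masking tape lying flat, 72 mm in diameter, 18 mm high; origin at the middle of its underside.
- ink_jar: Bystander: small ink jar with a screw lid, 67 mm in diameter, 74 mm high, standing behind the work; origin at the middle of its underside.
- clamp_knob: Bystander: black spare clamp knob, 47 mm across, 27 mm high; origin at the middle of its underside.

How it is judged:
By the outcome, as a careful person would: the job done as asked, in the order asked, and still so for the second after the job is handed in, while the arm keeps its last pose, push and grip.
It also fails if it takes over 72 s, if anything falls off the work surface, if the arm or the gripper's body presses on something with over 40 N, if the wrist force passes 120 N, or if a joint passes its speed limit or range.

ROBOT

A 6-joint arm with a two-finger parallel gripper is mounted at the origin on a cart in front of the work surface, level with it; the furniture and walls round the work are solid. World frame = base frame: x ahead of the robot, y to its left, z up, the work surface at z = 0. Lengths are in m, angles in rad, forces in N, time in s.
With the tool pointing down it reaches from about 0.375 to 0.975 m from the base axis. Payload 3.8 kg.
Tool frame: the origin (TCP) lies midway between the tips of the shut fingers; the grasp point (between the pads) lies grasp_offset behind it (grasp_offset is the distance from the TCP to the grasp point, in m); x points along the fingers, y is the direction in which the jaws open and shut, and the axes are right-handed (so a half turn about x gives the same grasp; the last joint's range is limited). The gripper opens to 85 mm and grips with 20 to 120 N. Pads are 22 mm wide; open, the fingers measure 114 mm over their backs; the gripper's body (76 mm by 85 mm) begins 54 mm behind the grasp point. The pads swing forward as they close: fully open they stand 13 mm farther back than shut.
Start: joints at [1.148, 0.264, 1.604, -0, 1.274, -0.037], TCP at [0.254, 0.625, 0.231] pointing down, gripper open.
Joint ranges: [-2.63, 2.63], [-0.94, 2.18], [0.31, 2.57], [-1.31, 4.45], [0, 2.66], [-2.55, 2.55]. Speed limits (rad/s): [2.57, 2.57, 3.14, 3.14, 3.14, 3.14].

INTERFACE

Orientations are given as a unit quaternion [x, y, z, w].
In Python, from station import * gives the robot as it stands.
- The arm moves only by the tool jog_arm, never from a script. Its argument "deltas" is a list of rows, each an object with "slide": the shift along the world's x, y, z each as a share of 2.5 cm, from -1 to 1, a list of three; "delta_rot": the turn, a rotation vector about the world's x, y, z each as a share of 4 degrees, from -1 to 1, a list of three; "gripper": the opening, from -1 (shut) to 1 (fully open), so that 0 is half open. A call has exactly 8 rows; each row shifts and turns the commanded pose from where the row before left it; what a row does not reach is not made up. A row lasts 1/12 s, in which the tool goes at most 41.7 mm and 7.16 degrees, less where a joint would pass 70% of its speed; a pose out of reach is approached as far as the arm can. A call with a number of a shift or a turn outside -1 to 1 is refused whole. A call with a gripper value outside its range is refused whole. The fingers move at their own pace and stop on an object; "force" is the grip in N (left out, the last holds). Time passes only in rows, so rows that do not move let the fingers close, or fill a call up. It gives the time, the measured TCP pose, the force and the opening at its end, in the units of the state.
- get_obs(): the state, without advancing time (a new reading comes with each control period).
- camera(name): name is "scene" or "top" or "wrist"; returns a dict with "color" (384x512x3 uint8, red, green, blue), "z_map" (384x512 float32, m along the optical axis (not along the pixel's ray), 0 where there is no reading), "K" (3x3 intrinsics, pixels), "extrinsics" (4x4, takes a point from world to camera coordinates). Camera axes: x right, y up, looking along -z (the intrinsics and any distortion apply to the point x, -y, -z); pixel columns grow to the right and rows downward; lengths in m; the calibration is good to about 2 mm. The wrist camera is an equidistant fisheye: a pixel r from the principal point sees the ray r / f radians off the axis. A picture is of the moment at which its call begins.
- close_job(): hands the job in, once; it reports no verdict.
The state is a dict: "t": time; "joints": joint angles; "joint_vel": joint speeds; "joint_efforts": joint torques, N m; "eef_pos": TCP position; "ee_rot": TCP orientation; "ft_force": force on the tool from outside, world axes, zero at the start; "ft_torque": the same for the moment, N m; "opening": finger opening in m.
Only numpy, scipy, OpenCV 4.12 (cv2) and the standard library are available. Lean on these libraries where they do the work, as an engineer would, in place of code of your own. Each camera call takes 0.05 s, during which the arm holds its last target.

## Working session

There is one attempt and no reset: what is moved stays moved. The work goes in short steps, Python scripts to look and compute and a tool call to move; the robot and the scene stay as the last step left them, time stands still between calls to the robot, and variables do not carry over. Pictures are saved under pics/ and viewed, and the job is handed in when it is done.

Besides the shell and the picture viewer there is one more tool, called after "Emit:" by a JSON object that holds its "method" and its "body", one argument or row to a line. jog_arm: Moves the arm, as the interface text tells. Shift numbers are shares of 2.5 cm and turn numbers shares of 4 degrees, none past 1 either way. Its arguments: {"type":"object","properties":{"deltas":{"type":"array"},"force":{"type":"number"}},"required":["deltas"]}

```bash
ls; mkdir -p pics
cat > h.py <<'E'
from station import *
import numpy as np, cv2
def snap(n,f):
    c=camera(n); cv2.imwrite('pics/'+f,cv2.cvtColor(c['color'],cv2.COLOR_RGB2BGR)); np.savez('pics/'+f+'.npz',**c); return c
def load(f): return dict(np.load('pics/'+f+'.npz'))
def ray(c,u,v,fish=False):
    K=c['K'];E=c['extrinsics']
    x=(u-K[0,2])/K[0,0];y=(v-K[1,2])/K[1,1]
    if fish:
        r=np.hypot(x,y); d=np.array([np.sin(r)*x/max(r,1e-9),np.sin(r)*y/max(r,1e-9),np.cos(r)])
    else: d=np.array([x,y,1.])
    d=d*[1,-1,-1]
    R=E[:3,:3]; o=-R.T@E[:3,3]; return o,R.T@d
def onz(c,u,v,z,fish=False):
    o,d=ray(c,u,v,fish); return o+d*(z-o[2])/d[2]
def proj(c,p,fish=False):
    q=c['extrinsics'][:3,:3]@p+c['extrinsics'][:3,3]; q=q*[1,-1,-1]; K=c['K']
    if fish:
        r=np.hypot(q[0],q[1]);th=np.arctan2(r,q[2]); x,y=q[:2]/max(r,1e-9)*th
    else: x,y=q[:2]/q[2]
    return np.array([x*K[0,0]+K[0,2],y*K[1,1]+K[1,2]])
E
python3 - <<'E'
from h import *
for n in ['scene','top','wrist']:
    c=snap(n,n+'0.png'); print(n,c['K'].tolist(),np.round(c['extrinsics'],3).tolist())
print({k:np.round(v,3).tolist() if not isinstance(v,float) else v for k,v in get_obs().items()})
try: print(grasp_offset)
except Exception as e: print(e)
E
```

```text
pics
scene [[465.35852208400314, 0.0, 263.31865206533104], [0.0, 465.35852208400314, 196.36134665385276], [0.0, 0.0, 1.0]] [[-0.814, 0.581, 0.008, 0.447], [-0.512, -0.723, 0.464, 0.206], [0.275, 0.374, 0.886, -1.544], [0.0, 0.0, 0.0, 1.0]]
top [[418.561296484713, 0.0, 256.8491380020916], [0.0, 418.561296484713, 187.82050151519346], [0.0, 0.0, 1.0]] [[-0.014, -1.0, 0.014, -0.036], [0.985, -0.011, 0.172, -0.539], [-0.172, 0.016, 0.985, -1.208], [0.0, 0.0, 0.0, 1.0]]
wrist [[297.3186396354542, 0.0, 256.68267495426807], [0.0, 297.3186396354542, 195.39031982949814], [0.0, 0.0, 1.0]] [[0.375, 0.927, -0.002, -0.675], [-0.895, 0.362, -0.262, 0.035], [-0.242, 0.099, 0.965, -0.378], [0.0, 0.0, 0.0, 1.0]]
{'t': 0.15, 'joints': [1.148, 0.265, 1.605, 0.0, 1.274, -0.037], 'joint_vel': [0.001, -0.002, -0.003, -0.001, -0.003, -0.002], 'joint_efforts': [0.0, -51.59, -36.796, 0.0, 0.008, 0.0], 'eef_pos': [0.254, 0.625, 0.23], 'ee_rot': [0.135, 0.694, -0.136, 0.694], 'ft_force': [0.068, -0.376, 0.481], 'ft_torque': [-0.049, -0.009, -0.005], 'opening': 0.08535659306480649}
0.0187
```

View pics/scene0.png

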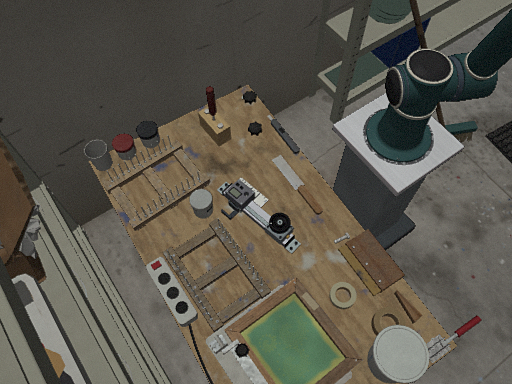

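View pics/top0.png

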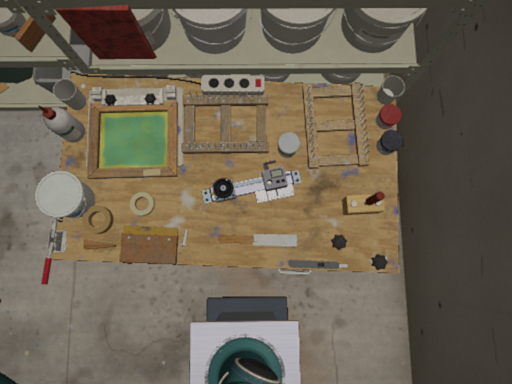

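View pics/wrist0.png

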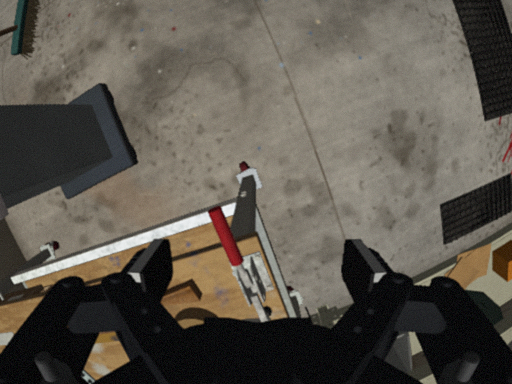

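Run:
```python
from h import *
for f in ['scene0.png','top0.png']:
    c=load(f); 
    for p in [(0,0,0),(.254,.625,.23),(.254,.625,0)]: print(f,p,proj(c,np.array(p)))
c=load('top0.png')
print(onz(c,223,189,.09),onz(c,274,178,.069),onz(c,363,205,.07), onz(c,375,198,.18))
im=cv2.imread('pics/top0.png')[130:250,190:410]; cv2.imwrite('pics/t0c.png',cv2.resize(im,None,fx=3.6,fy=3.6,interpolation=cv2.INTER_CUBIC))
im=cv2.imread('pics/scene0.png')[80:260,180:310]; cv2.imwrite('pics/s0c.png',cv2.resize(im,None,fx=3.3,fy=3.3,interpolation=cv2.INTER_CUBIC))
```

```text
scene0.png (0, 0, 0) [397.8690984  134.32034747]
scene0.png (0.254, 0.625, 0.23) [534.65676958 317.1526486 ]
scene0.png (0.254, 0.625, 0) [489.45852624 337.36137439]
top0.png (0, 0, 0) [244.28955683 374.398085  ]
top0.png (0.254, 0.625, 0.23) [-15.74882181 293.22460805]
top0.png (0.254, 0.625, 0) [ 32.91680637 287.34687925]
[0.52826382 0.05558966 0.09      ] [ 0.56321677 -0.09378396  0.069     ] [ 0.47946457 -0.3531964   0.07      ] [ 0.48369178 -0.35659397  0.18      ]
```

View pics/t0c.png

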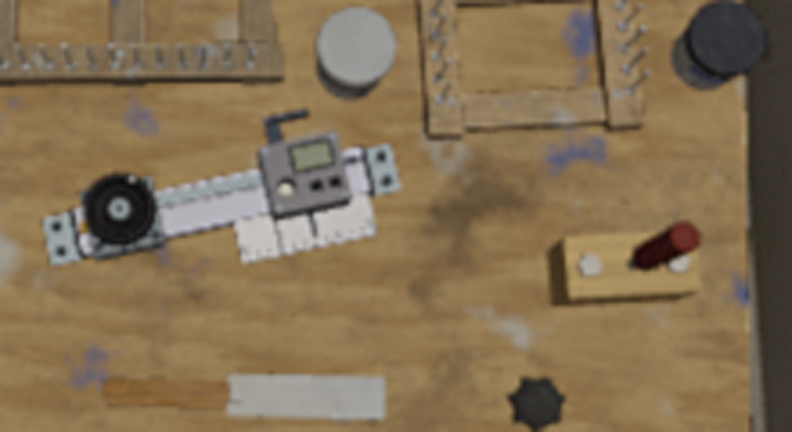

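View pics/s0c.png

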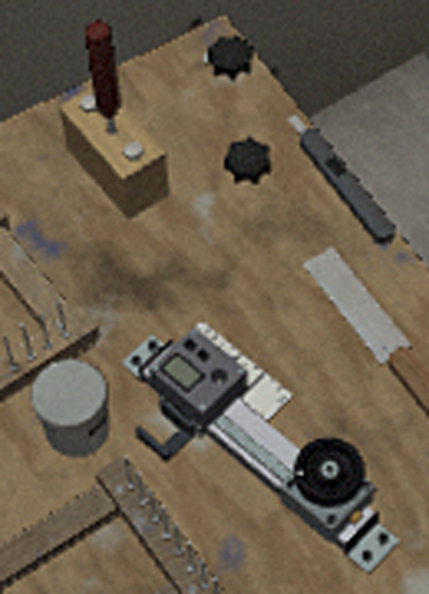

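Run:
```python
from h import *
from scipy.spatial.transform import Rotation as R
print(R.from_quat(get_obs()['ee_rot']).as_matrix().round(2).tolist())
W={}
for f,roi in [('top0.png',(205,172,242,206)),('scene0.png',(262,205,297,245))]:
    c=load(f); im=c['color']; g=im.max(2)
    x0,y0,x1,y1=roi; m=np.zeros(g.shape,np.uint8); m[y0:y1,x0:x1]=(g[y0:y1,x0:x1]<45)*255
    m=cv2.morphologyEx(m,cv2.MORPH_OPEN,np.ones((3,3)))
    cs,_=cv2.findContours(m,0,2); k=max(cs,key=cv2.contourArea); e=cv2.fitEllipse(cv2.convexHull(k)); print(f,e,cv2.boundingRect(k))
    print(onz(c,*e[0],.083).round(4))
    # depth points
    Z=c['z_map']; u,v=np.meshgrid(np.arange(512),np.arange(384))
    x=(u-c['K'][0,2])/c['K'][0,0]*Z; y=(v-c['K'][1,2])/c['K'][1,1]*Z
    P=np.stack([x,-y,-Z],-1); E=c['extrinsics']; P=(P-E[:3,3])@E[:3,:3]
    np.save('pics/'+f+'P.npy',P)
    near=(abs(P[...,0]-.53)<.06)&(abs(P[...,1]-.055)<.06)&(P[...,2]>.075)&(Z>0)
    print(near.sum(),(P[near].min(0)+P[near].max(0))/2,np.ptp(P[near],axis=0),np.median(P[near][:,2]))
    tab=(abs(P[...,0]-.45)<.05)&(abs(P[...,1]-.0)<.2)&(Z>0);print('bench z',np.median(P[tab][:,2]))
    dr=(abs(P[...,0]-.48)<.06)&(abs(P[...,1]+.355)<.07)&(P[...,2]>.1)&(Z>0); q=P[dr]; print('driver',len(q))
    for z in np.arange(.1,.26,.02):
        s=q[abs(q[:,2]-z)<.01]; 
        if len(s): print(z.round(2),len(s),s.mean(0).round(4))
```

```text
[[-0.0, 0.38, 0.93], [-0.0, 0.93, -0.38], [-1.0, -0.0, -0.0]]
top0.png ((222.7556915283203, 188.1202392578125), (18.68386459350586, 19.012828826904297), 20.799924850463867) (214, 179, 19, 19)
[0.5321 0.0568 0.083 ]
321 [0.5341522  0.05733143 0.0850818 ] [0.06019142 0.05558326 0.01996966] 0.08589575035505474
bench z 0.0006884564402463836
driver 166
0.12 20 [ 0.4825 -0.3507  0.1212]
0.14 18 [ 0.4824 -0.351   0.1412]
0.16 20 [ 0.483  -0.3509  0.1612]
0.18 22 [ 0.482  -0.3504  0.182 ]
0.2 19 [ 0.4833 -0.3505  0.2007]
0.22 67 [ 0.486  -0.3578  0.2147]
scene0.png ((279.3023681640625, 222.70269775390625), (20.610708236694336, 21.078407287597656), 118.9926528930664) (270, 213, 20, 21)
[0.5371 0.0597 0.083 ]
333 [0.53679988 0.0600115  0.08573222] [0.05863373 0.05965131 0.02132614] 0.0852862632453277
bench z -0.00032566065293242684
driver 218
0.1 5 [ 0.4911 -0.3518  0.1088]
0.12 34 [ 0.4921 -0.3497  0.1199]
0.14 31 [ 0.4921 -0.3502  0.1409]
0.16 33 [ 0.4931 -0.3499  0.16  ]
0.18 35 [ 0.4919 -0.3495  0.1802]
0.2 36 [ 0.4938 -0.3496  0.1997]
0.22 44 [ 0.4893 -0.3552  0.2139]
```

Emit:
{"method": "jog_arm", "body": {
  "deltas": [
    {"slide": [0.47,-0.94,0],"delta_rot": [0,0,0],"gripper": 1},
    {"slide": [0.47,-0.94,0],"delta_rot": [0,0,1],"gripper": 1},
    {"slide": [0.47,-0.94,0],"delta_rot": [0,0,1],"gripper": 1},
    {"slide": [0.47,-0.94,0],"delta_rot": [0,0,1],"gripper": 1},
    {"slide": [0.47,-0.94,0],"delta_rot": [0,0,1],"gripper": 1},
    {"slide": [0.47,-0.94,0],"delta_rot": [0,0,1],"gripper": 1},
    {"slide": [0.47,-0.94,0],"delta_rot": [0,0,1],"gripper": 1},
    {"slide": [0.47,-0.94,0],"delta_rot": [0,0,1],"gripper": 1}
  ],
  "force": 40
}}

```text
t: 0.82
eef_pos: [0.3482, 0.436, 0.2309]
ee_rot: [-0.038, 0.706, 0.038, 0.706]
ft_force: [0.6, -0.8, 0.8]
opening: 0.0856
```

Emit:
{"method": "jog_arm", "body": {
  "deltas": [
    {"slide": [0.47,-0.94,0],"delta_rot": [0,0,1],"gripper": 1},
    {"slide": [0.47,-0.94,0],"delta_rot": [0,0,0],"gripper": 1},
    {"slide": [0.47,-0.94,0],"delta_rot": [0,0,0],"gripper": 1},
    {"slide": [0.47,-0.94,0],"delta_rot": [0,0,0],"gripper": 1},
    {"slide": [0.47,-0.94,0],"delta_rot": [0,0,0],"gripper": 1},
    {"slide": [0.47,-0.94,0],"delta_rot": [0,0,0],"gripper": 1},
    {"slide": [0.47,-0.94,0],"delta_rot": [0,0,0],"gripper": 1},
    {"slide": [0.47,-0.94,0],"delta_rot": [0,0,0],"gripper": 1}
  ]
}}

```text
t: 1.48
eef_pos: [0.4421, 0.2481, 0.231]
ee_rot: [-0.061, 0.705, 0.061, 0.704]
ft_force: [0.4, 0.5, -0.1]
opening: 0.0855
```

Emit:
{"method": "jog_arm", "body": {
  "deltas": [
    {"slide": [0.47,-0.94,0],"delta_rot": [0,0,0],"gripper": 1},
    {"slide": [0.47,-0.94,0],"delta_rot": [0,0,0],"gripper": 1},
    {"slide": [0.47,-0.94,-0.2],"delta_rot": [0,0,0],"gripper": 1},
    {"slide": [0.47,-0.94,-0.4],"delta_rot": [0,0,0],"gripper": 1},
    {"slide": [0.47,-0.94,-0.5],"delta_rot": [0,0,0],"gripper": 1},
    {"slide": [0.47,-0.94,-0.5],"delta_rot": [0,0,0],"gripper": 1},
    {"slide": [0.42,-0.94,-0.5],"delta_rot": [0,0,0],"gripper": 1},
    {"slide": [0.2,-0.5,-0.3],"delta_rot": [0,0,0],"gripper": 1}
  ]
}}

```text
t: 2.15
eef_pos: [0.528, 0.07, 0.1696]
ee_rot: [-0.061, 0.705, 0.06, 0.704]
ft_force: [-0.8, 0.5, -0.3]
opening: 0.0853
```

Run:
```python
from h import *
c=snap('wrist','w1.png'); snap('top','top1.png'); snap('scene','scene1.png')
o=get_obs(); print(o['t'],o['eef_pos'],o['joints'].round(3),o['ft_force'],o['ee_rot'])
print(proj(c,np.array([.5345,.0585,.083]),True))
```

```text
2.3 [0.52731807 0.07186527 0.17030022] [ 8.800e-02  4.300e-02  1.973e+00  1.000e-03  1.128e+00 -1.653e+00] [-0.87616257  0.4302985  -0.11947123] [-0.05999622  0.70539831  0.06040053  0.70367993]
[240.51403179 205.07719667]
```

View pics/w1.png

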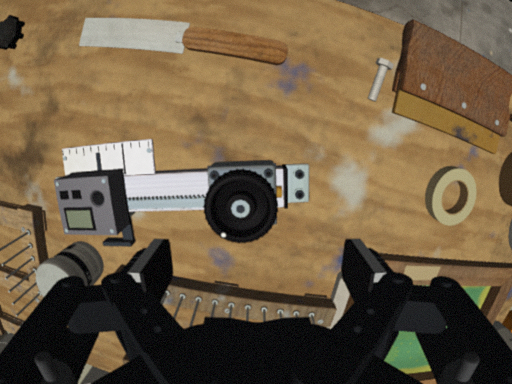

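Run:
```python
from h import *
c=load('w1.png'); im=cv2.cvtColor(c['color'],cv2.COLOR_RGB2BGR)
cv2.imwrite('pics/w1c.png',cv2.resize(im[125:260,45:180],None,fx=4.4,fy=4.4,interpolation=cv2.INTER_CUBIC))
g=c['color'].max(2);m=np.zeros(g.shape,np.uint8); m[166:246,200:282]=(g[166:246,200:282]<50)*255
m=cv2.morphologyEx(m,cv2.MORPH_OPEN,np.ones((5,5)))
k=max(cv2.findContours(m,0,2)[0],key=cv2.contourArea); e=cv2.fitEllipse(cv2.convexHull(k)); print(e, onz(c,*e[0],.085,True), onz(c,*e[0],.08,True))
```

```text
((240.55502319335938, 205.64015197753906), (72.10706329345703, 73.06208038330078), 120.52867126464844) [0.53434104 0.05861431 0.085     ] [0.53590142 0.05859713 0.08      ]
```

View pics/w1c.png

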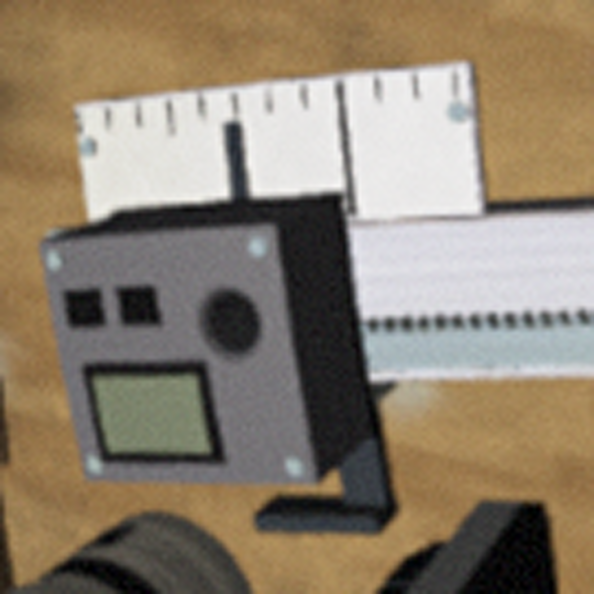

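Run:
```python
from h import *
c=load('w1.png')
P=lambda u,v,z: onz(c,45+u/4.4-.4,125+v/4.4-.4,z,True)
a=P(341.5,85,.025);b=P(350,212,.025);t=P(233,124,.026);h=P(233,322,.069);corn=[P(78,103,.025),P(470,63,.025)]
print(a,b,t,h)
yd=corn[1]-corn[0];yd/=np.linalg.norm(yd);ld=(b-a)/np.linalg.norm(b-a);print(yd,ld,yd@ld,'yaw',np.degrees(np.arctan2(-yd[0],yd[1])))
w=np.array([.5345,.0587,0]);
print('dist',(a+ld*((t-a)@ld)-t)@yd, 'wheel-hole',(w-h)@yd)
print((a-t)@yd/.012)
```

```text
[ 0.50912995 -0.07425406  0.025     ] [ 0.53933223 -0.06928052  0.025     ] [ 0.52210732 -0.1032982   0.026     ] [ 0.55607902 -0.07696422  0.069     ]
[-0.20090266  0.97961121  0.        ] [ 9.86710839e-01  1.62486061e-01 -1.81355374e-15] -0.039059665153412484 yaw 11.589749093293479
dist 0.030743324385860027 wheel-hole 0.1372334761134575
2.5882622282861796
```

Emit:
{"method": "jog_arm", "body": {
  "deltas": [
    {"slide": [0.31,-0.53,0],"delta_rot": [0,0,-1],"gripper": 1},
    {"slide": [0,0,0],"delta_rot": [0,0,-1],"gripper": 1},
    {"slide": [0,0,0],"delta_rot": [0,0,-1],"gripper": 1},
    {"slide": [0,0,0],"delta_rot": [0,0,-1],"gripper": 1},
    {"slide": [0,0,0],"delta_rot": [0,0,-1],"gripper": 1},
    {"slide": [0,0,0],"delta_rot": [0,0,-1],"gripper": 1},
    {"slide": [0,0,0],"delta_rot": [0,0,-1],"gripper": 1},
    {"slide": [0,0,0],"delta_rot": [0,0,-1],"gripper": 1}
  ]
}}

```text
t: 2.97
eef_pos: [0.5358, 0.0608, 0.1723]
ee_rot: [0.137, 0.693, -0.136, 0.694]
ft_force: [1.1, -0.2, 0.2]
opening: 0.0854
```

Emit:
{"method": "jog_arm", "body": {
  "deltas": [
    {"slide": [0,0,0],"delta_rot": [0,0,-1],"gripper": 1},
    {"slide": [0,0,-0.2],"delta_rot": [0,0,-1],"gripper": 1},
    {"slide": [0,0,-0.3],"delta_rot": [0,0,-1],"gripper": 1},
    {"slide": [0,0,-0.3],"delta_rot": [0,0,-1],"gripper": 1},
    {"slide": [0,0,-0.3],"delta_rot": [0,0,-1],"gripper": 1},
    {"slide": [0,0,-0.3],"delta_rot": [0,0,-1],"gripper": 1},
    {"slide": [0,0,-0.3],"delta_rot": [0,0,-1],"gripper": 1},
    {"slide": [0,0,0],"delta_rot": [0,0,-1],"gripper": 1}
  ]
}}

```text
t: 3.63
eef_pos: [0.5346, 0.0608, 0.1281]
ee_rot: [0.322, 0.63, -0.322, 0.629]
ft_force: [0.7, -0.1, 1.1]
opening: 0.0852
```

Run:
```python
from h import *
c=snap('wrist','w2.png')
o=get_obs(); print(o['t'],o['eef_pos'],o['joints'].round(3),o['ft_force'],o['ee_rot'])
print(proj(c,np.array([.5345,.0587,.083]),True))
```

```text
3.6833 [0.53498245 0.06074955 0.12869124] [ 6.600e-02  9.600e-02  2.000e+00  1.000e-03  1.047e+00 -5.550e-01] [ 0.42991639 -0.7318448   0.29217128] [ 0.3232196   0.62931653 -0.3231277   0.62855253]
[254.03879707 219.99991922]
```

View pics/w2.png

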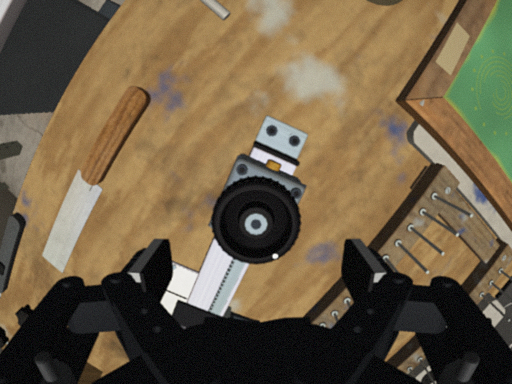

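Run:
```python
from h import *
c=load('w2.png')
g=c['color'].max(2);m=np.zeros(g.shape,np.uint8); m[172:268,208:304]=(g[172:268,208:304]<45)*255
m=cv2.morphologyEx(m,cv2.MORPH_OPEN,np.ones((5,5)))
k=max(cv2.findContours(m,0,2)[0],key=cv2.contourArea); e=cv2.fitEllipse(cv2.convexHull(k)); print(e, onz(c,*e[0],.085,True), onz(c,256.5,223,.09,True))
```

```text
((255.8316192626953, 218.7431182861328), (84.09683990478516, 88.02644348144531), 88.92131805419922) [0.53454101 0.06071637 0.085     ] [0.53558753 0.06003672 0.09      ]
```

Emit:
{"method": "jog_arm", "body": {
  "deltas": [
    {"slide": [0,-0.04,-0.6],"delta_rot": [0,0,-0.5],"gripper": 1},
    {"slide": [0,0,-0.6],"delta_rot": [0,0,0],"gripper": 1},
    {"slide": [0,0,-0.6],"delta_rot": [0,0,0],"gripper": 1},
    {"slide": [0,0,-0.6],"delta_rot": [0,0,0],"gripper": 1},
    {"slide": [0,0,-0.4],"delta_rot": [0,0,0],"gripper": 1},
    {"slide": [0,0,0],"delta_rot": [0,0,0],"gripper": 1},
    {"slide": [0,0,0],"delta_rot": [0,0,0],"gripper": 0.5},
    {"slide": [0,0,0],"delta_rot": [0,0,0],"gripper": 0.3}
  ],
  "force": 40
}}

```text
t: 4.35
eef_pos: [0.5366, 0.0586, 0.0599]
ee_rot: [0.333, 0.624, -0.332, 0.625]
ft_force: [1.1, 0.3, 0.3]
opening: 0.0643
```

Emit:
{"method": "jog_arm", "body": {
  "deltas": [
    {"slide": [0,0,0],"delta_rot": [0,0,0],"gripper": 0.2},
    {"slide": [0,0,0],"delta_rot": [0,0,0],"gripper": 0.0},
    {"slide": [0,0,0],"delta_rot": [0,0,0],"gripper": -0.2},
    {"slide": [0,0,0],"delta_rot": [0,0,0],"gripper": -0.2},
    {"slide": [0,0,0],"delta_rot": [0,0,0],"gripper": -0.2},
    {"slide": [0,0,0],"delta_rot": [0,0,0],"gripper": -0.2},
    {"slide": [0,0,0],"delta_rot": [0,0,0],"gripper": -0.2},
    {"slide": [0,0,0],"delta_rot": [0,0,0],"gripper": -0.2}
  ]
}}

```text
t: 5.02
eef_pos: [0.5358, 0.0579, 0.0604]
ee_rot: [0.332, 0.624, -0.333, 0.624]
ft_force: [-4.7, -0.6, 5.5]
opening: 0.0575
```

Run:
```python
from h import *
c=snap('wrist','w3.png')
o=get_obs(); print(o['t'],o['eef_pos'],o['joints'].round(3),o['ft_force'],o['ft_torque'],o['ee_rot'],o['opening'])
```

```text
5.0667 [0.53573103 0.0578896  0.0603663 ] [ 0.062  0.179  2.05  -0.     0.912 -0.53 ] [-4.08916759 -0.98226298  5.37531252] [-0.19153172  0.66226926  0.05838686] [ 0.33229762  0.62403938 -0.33255354  0.62414845] 0.05704542856907174
```

View pics/w3.png

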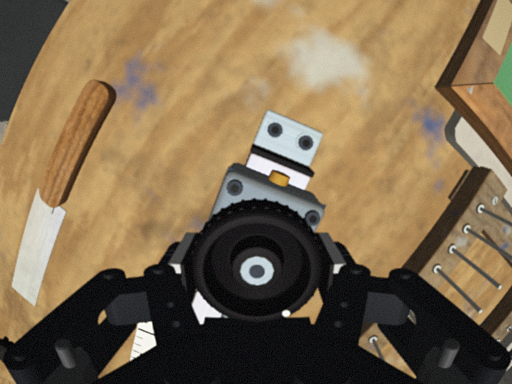

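Emit:
{"method": "jog_arm", "body": {
  "deltas": [
    {"slide": [0,0,0],"delta_rot": [0,0,-0.5],"gripper": -0.2},
    {"slide": [0,0,0],"delta_rot": [0,0,-1],"gripper": -0.2},
    {"slide": [0,0,0],"delta_rot": [0,0,-1],"gripper": -0.2},
    {"slide": [0,0,0],"delta_rot": [0,0,-1],"gripper": -0.2},
    {"slide": [0,0,0],"delta_rot": [0,0,-1],"gripper": -0.2},
    {"slide": [0,0,0],"delta_rot": [0,0,-1],"gripper": -0.2},
    {"slide": [0,0,0],"delta_rot": [0,0,-1],"gripper": -0.2},
    {"slide": [0,0,0],"delta_rot": [0,0,-1],"gripper": -0.2}
  ]
}}

```text
t: 5.73
eef_pos: [0.5358, 0.0579, 0.0604]
ee_rot: [0.483, 0.516, -0.483, 0.516]
ft_force: [-5.1, -1.4, 6.4]
opening: 0.0575
```

Run:
```python
from h import *
c=snap('wrist','w4.png');snap('top','top4.png')
o=get_obs(); print(o['t'],o['eef_pos'],o['joints'].round(3),o['ft_force'],o['ft_torque'],o['opening'])
```

```text
5.8333 [0.53572257 0.05791695 0.0603781 ] [ 0.062  0.179  2.05  -0.     0.912 -0.004] [-3.76104478 -1.52108598  5.42728028] [-0.21464057  0.71407547 -0.23704953] 0.05754678888574953
```

View pics/w4.png

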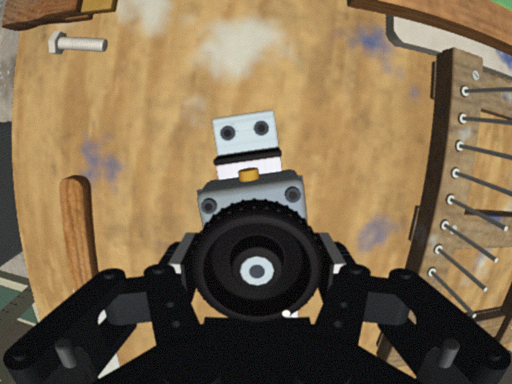

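Emit:
{"method": "jog_arm", "body": {
  "deltas": [
    {"slide": [0,0,0],"delta_rot": [0,0,-1],"gripper": -0.2},
    {"slide": [0,0,0],"delta_rot": [0,0,-1],"gripper": -0.2},
    {"slide": [0,0,0],"delta_rot": [0,0,-1],"gripper": -0.2},
    {"slide": [0,0,0],"delta_rot": [0,0,-1],"gripper": -0.2},
    {"slide": [0,0,0],"delta_rot": [0,0,-1],"gripper": -0.2},
    {"slide": [0,0,0],"delta_rot": [0,0,-1],"gripper": -0.2},
    {"slide": [0,0,0],"delta_rot": [0,0,-1],"gripper": -0.2},
    {"slide": [0,0,0],"delta_rot": [0,0,-1],"gripper": -0.2}
  ]
}}

```text
t: 6.5
eef_pos: [0.5358, 0.0579, 0.0604]
ee_rot: [-0.607, -0.363, 0.607, -0.363]
ft_force: [-4.5, -0.6, 5.2]
opening: 0.0573
```

Emit:
{"method": "jog_arm", "body": {
  "deltas": [
    {"slide": [0,0,0],"delta_rot": [0,0,-1],"gripper": -0.2},
    {"slide": [0,0,0],"delta_rot": [0,0,-1],"gripper": -0.2},
    {"slide": [0,0,0],"delta_rot": [0,0,-1],"gripper": -0.2},
    {"slide": [0,0,0],"delta_rot": [0,0,-1],"gripper": -0.2},
    {"slide": [0,0,0],"delta_rot": [0,0,-1],"gripper": -0.2},
    {"slide": [0,0,0],"delta_rot": [0,0,-1],"gripper": -0.2},
    {"slide": [0,0,0],"delta_rot": [0,0,-1],"gripper": -0.2},
    {"slide": [0,0,0],"delta_rot": [0,0,-1],"gripper": -0.2}
  ]
}}

```text
t: 7.17
eef_pos: [0.5358, 0.0579, 0.0604]
ee_rot: [-0.683, -0.181, 0.683, -0.182]
ft_force: [-3.6, -2.2, 5.3]
opening: 0.0573
```

Emit:
{"method": "jog_arm", "body": {
  "deltas": [
    {"slide": [0,0,0],"delta_rot": [0,0,-1],"gripper": -0.2},
    {"slide": [0,0,0],"delta_rot": [0,0,-1],"gripper": -0.2},
    {"slide": [0,0,0],"delta_rot": [0,0,-1],"gripper": -0.2},
    {"slide": [0,0,0],"delta_rot": [0,0,-1],"gripper": -0.2},
    {"slide": [0,0,0],"delta_rot": [0,0,-1],"gripper": -0.2},
    {"slide": [0,0,0],"delta_rot": [0,0,-1],"gripper": -0.2},
    {"slide": [0,0,0],"delta_rot": [0,0,0],"gripper": -0.2},
    {"slide": [0,0,0],"delta_rot": [0,0,0],"gripper": -0.2}
  ]
}}

```text
t: 7.83
eef_pos: [0.5358, 0.0579, 0.0604]
ee_rot: [0.706, 0.036, -0.706, 0.036]
ft_force: [-3.5, -1.9, 6.0]
opening: 0.0574
```

Run:
```python
from h import *
c=snap('wrist','w5.png');snap('top','top5.png')
o=get_obs(); print(o['t'],o['eef_pos'],o['joints'].round(3),o['ft_force'],o['ft_torque'],o['opening'])
```

```text
7.9333 [0.53580285 0.05792149 0.06042437] [ 0.062  0.179  2.05  -0.     0.912  1.53 ] [-4.42112134 -1.54516539  5.79710374] [-0.18480768  0.67687159 -0.2168082 ] 0.05749170579424894
```

View pics/w5.png

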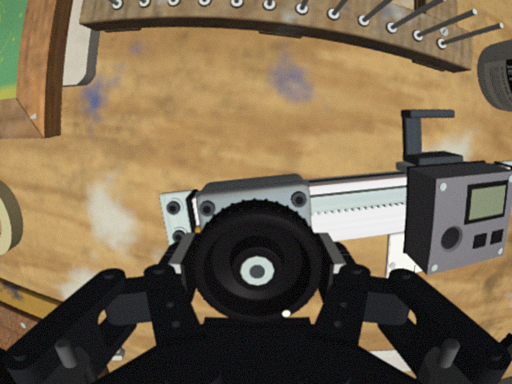

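Run:
```python
from h import *
snap('scene','scene5.png')
L=[]
for f,r in [('top0.png',(160,205,245,310)),('top5.png',(160,205,245,310))]:
    im=cv2.imread('pics/'+f)[r[0]:r[1],r[2]:r[3]]; L.append(cv2.resize(im,None,fx=6,fy=6,interpolation=cv2.INTER_CUBIC))
im=cv2.imread('pics/scene5.png')[175:220,210:275];L2=cv2.resize(im,None,fx=6,fy=6,interpolation=cv2.INTER_CUBIC)
A=np.hstack(L); B=np.zeros((L2.shape[0],A.shape[1],3),np.uint8);B[:,:L2.shape[1]]=L2
cv2.imwrite('pics/c5.png',np.vstack([A,B]))
```

```text
(no output)
```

View pics/c5.png

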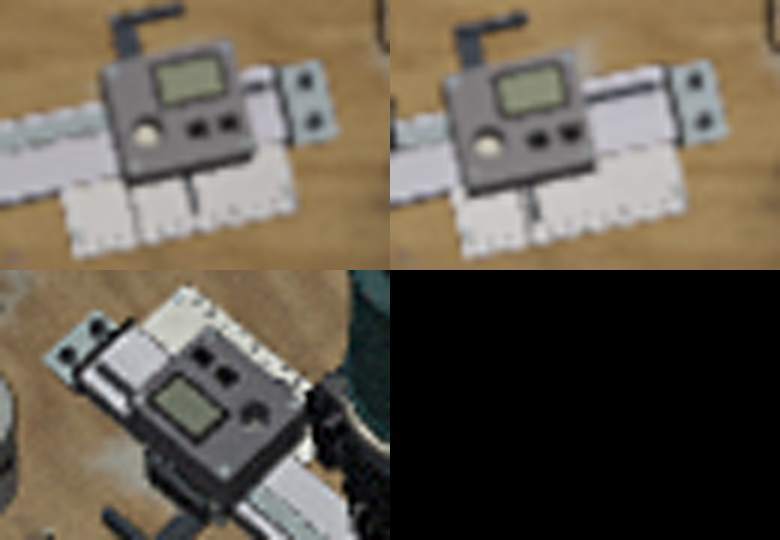

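Emit:
{"method": "jog_arm", "body": {
  "deltas": [
    {"slide": [0,0,0],"delta_rot": [0,0,-1],"gripper": -0.2},
    {"slide": [0,0,0],"delta_rot": [0,0,-1],"gripper": -0.2},
    {"slide": [0,0,0],"delta_rot": [0,0,-1],"gripper": -0.2},
    {"slide": [0,0,0],"delta_rot": [0,0,-1],"gripper": -0.2},
    {"slide": [0,0,0],"delta_rot": [0,0,-1],"gripper": -0.2},
    {"slide": [0,0,0],"delta_rot": [0,0,-1],"gripper": -0.2},
    {"slide": [0,0,0],"delta_rot": [0,0,-0.75],"gripper": -0.2},
    {"slide": [0,0,0],"delta_rot": [0,0,0],"gripper": -0.2}
  ]
}}

```text
t: 8.65
eef_pos: [0.5357, 0.0579, 0.0604]
ee_rot: [0.695, -0.13, -0.695, -0.13]
ft_force: [-5.6, -2.4, 5.2]
opening: 0.0571
```

Emit:
{"method": "jog_arm", "body": {
  "deltas": [
    {"slide": [0,0,0],"delta_rot": [0,0,0],"gripper": -0.2},
    {"slide": [0,0,0],"delta_rot": [0,0,0],"gripper": 1},
    {"slide": [0,0,0],"delta_rot": [0,0,0],"gripper": 1},
    {"slide": [0,0,0],"delta_rot": [0,0,0],"gripper": 1},
    {"slide": [0,0,0],"delta_rot": [0,0,0],"gripper": 1},
    {"slide": [0,0,0.6],"delta_rot": [0,0,0],"gripper": 1},
    {"slide": [0,0,1],"delta_rot": [0,0,0],"gripper": 1},
    {"slide": [0,0,1],"delta_rot": [0,0,0],"gripper": 1}
  ]
}}

```text
t: 9.32
eef_pos: [0.5347, 0.0581, 0.1233]
ee_rot: [-0.694, 0.13, 0.696, 0.129]
ft_force: [0.5, 0.7, 0.2]
opening: 0.0859
```

Emit:
{"method": "jog_arm", "body": {
  "deltas": [
    {"slide": [0,0,1],"delta_rot": [0,0,0],"gripper": 1},
    {"slide": [-0.8,-0.5,1],"delta_rot": [0,0,0],"gripper": 1},
    {"slide": [-0.8,-0.5,0],"delta_rot": [0,0,0],"gripper": 1},
    {"slide": [-0.8,-0.5,0],"delta_rot": [0,0,0],"gripper": 1},
    {"slide": [-0.8,-0.5,0],"delta_rot": [0,0,0],"gripper": 1},
    {"slide": [-0.8,-0.5,0],"delta_rot": [0,0,0],"gripper": 1},
    {"slide": [-0.6,-0.5,0],"delta_rot": [0,0,0],"gripper": 1},
    {"slide": [0,0,0],"delta_rot": [0,0,0],"gripper": 1}
  ]
}}

```text
t: 9.98
eef_pos: [0.4181, -0.0181, 0.1734]
ee_rot: [-0.695, 0.13, 0.696, 0.13]
ft_force: [-0.0, 0.3, -0.4]
opening: 0.0857
```

Run:
```python
from h import *
c=snap('wrist','w6.png');snap('top','top6.png')
o=get_obs(); print(o['t'],o['eef_pos'],o['joints'].round(3),o['ft_force'],o['ft_torque'],o['opening'])
```

```text
10.0833 [ 0.42093854 -0.01701712  0.17407619] [-0.1   -0.189  2.181  0.     1.148  1.84 ] [-0.09956536 -0.11529081  0.63374953] [0.01336141 0.00980928 0.0014712 ] 0.08534021969471207
```

View pics/w6.png

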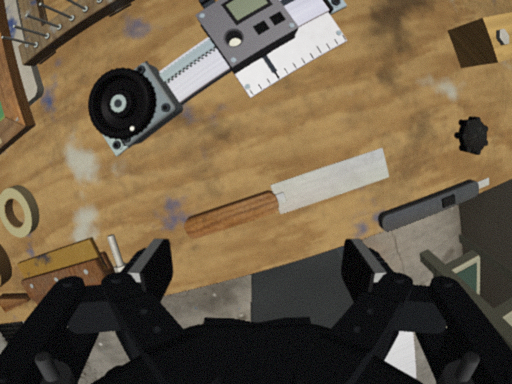

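Run:
```python
from h import *
c=load('w6.png'); im=cv2.imread('pics/w6.png')
# rectify scale plane: z=.0255, axes yaw 
th=np.radians(11.6)
for th_,n in[(th,'r6.png')]:
    yd=np.array([-np.sin(th),np.cos(th),0]);xd=np.array([np.cos(th),np.sin(th),0])
    o=np.array([.50,-.07,.0255]); s=5000
    mp=np.zeros((350,700,2),np.float32)
    for i in range(350):
        for j in range(700):
            p=o+xd*(i-60)/s*1+yd*(j-350)/s
            mp[i,j]=proj(c,p,True)
    cv2.imwrite('pics/'+n,cv2.remap(im,mp,None,cv2.INTER_CUBIC))
```

```text
(no output)
```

View pics/r6.png

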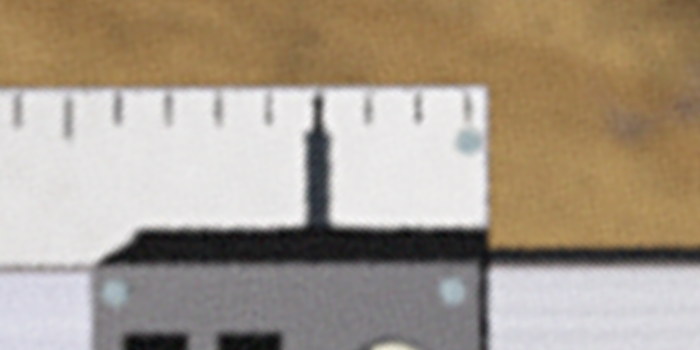

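Run:
```python
import cv2,numpy as np
g=255-cv2.imread('pics/r6.png',0).astype(float)
for r in [98,104,110,116,122,126,140,150,165,180,195,210]:
    s=g[r-2:r+3,290:345].mean(0); s=np.clip(s-s.min()-30,0,None); print(r,round((s*np.arange(290,345)).sum()/s.sum(),2))
for x in (168,219,268,369,418):
    a=[]
    for r in(98,104,112):
        s=g[r-2:r+3,x-12:x+13].mean(0); s=np.clip(s-s.min()-20,0,None); a.append(round((s*np.arange(x-12,x+13)).sum()/s.sum(),2))
    print(x,a)
```

```text
98 318.0
104 317.7
110 317.79
116 317.56
122 317.76
126 317.88
140 317.24
150 317.35
165 317.53
180 317.38
195 317.3
210 317.55
168 [np.float64(168.08), np.float64(167.95), np.float64(167.91)]
219 [np.float64(218.29), np.float64(218.02), np.float64(217.68)]
268 [np.float64(268.45), np.float64(268.09), np.float64(268.11)]
369 [np.float64(367.85), np.float64(367.81), np.float64(367.75)]
418 [np.float64(417.68), np.float64(417.39), np.float64(417.87)]
```

Emit:
{"method": "jog_arm", "body": {
  "deltas": [
    {"slide": [0.2,-0.9,0.7],"delta_rot": [0,0,0],"gripper": 1},
    {"slide": [0.2,-0.9,0.7],"delta_rot": [0,0,0],"gripper": 1},
    {"slide": [0.2,-0.9,0.7],"delta_rot": [0,0,0],"gripper": 1},
    {"slide": [0.2,-0.9,0.7],"delta_rot": [0,0,0],"gripper": 1},
    {"slide": [0.2,-0.9,0.7],"delta_rot": [0,0,0],"gripper": 1},
    {"slide": [0.2,-0.9,0.5],"delta_rot": [0,0,0],"gripper": 1},
    {"slide": [0.2,-0.9,0.2],"delta_rot": [0,0,0],"gripper": 1},
    {"slide": [0,-0.9,0],"delta_rot": [0,0,0],"gripper": 1}
  ]
}}

```text
t: 10.75
eef_pos: [0.4589, -0.1984, 0.2812]
ee_rot: [0.697, -0.129, -0.693, -0.129]
ft_force: [-0.5, -0.2, -0.7]
opening: 0.0858
```

Emit:
{"method": "jog_arm", "body": {
  "deltas": [
    {"slide": [0,-0.9,0],"delta_rot": [0,0,0],"gripper": 1},
    {"slide": [0,-0.9,0],"delta_rot": [0,0,0],"gripper": 1},
    {"slide": [0,-0.9,0],"delta_rot": [0,0,0],"gripper": 1},
    {"slide": [0,-0.6,0],"delta_rot": [0,0,0],"gripper": 1},
    {"slide": [0,0,0],"delta_rot": [0,0,0],"gripper": 1},
    {"slide": [0,0,0],"delta_rot": [0,0,0],"gripper": 1},
    {"slide": [0,0,0],"delta_rot": [0,0,0],"gripper": 1},
    {"slide": [0,0,0],"delta_rot": [0,0,0],"gripper": 1}
  ]
}}

```text
t: 11.42
eef_pos: [0.456, -0.2783, 0.2787]
ee_rot: [-0.695, 0.129, 0.695, 0.129]
ft_force: [0.3, -0.5, -0.2]
opening: 0.0856
```

Run:
```python
from h import *
c=snap('wrist','w7.png');snap('top','top7.png');snap('scene','scene7.png')
o=get_obs(); print(o['t'],o['eef_pos'],o['joints'].round(3),o['opening'])
for z in(.16,.215): print(proj(c,np.array([.487,-.356,z]),True))
for f in('top7.png','scene7.png'):
    im=cv2.imread('pics/'+f); cc=load(f); u,v=proj(cc,np.array([.487,-.356,.14])).astype(int); cv2.imwrite('pics/x'+f,cv2.resize(im[max(0,v-50):v+50,u-50:u+50],None,fx=5,fy=5,interpolation=cv2.INTER_CUBIC)); print(f,u-50,v-50)
```

```text
11.5667 [ 0.45594309 -0.27851945  0.27892578] [-0.595 -0.031  1.843  0.     1.329  1.343] 0.08532028043995563
[326.42452439 128.51122426]
[343.85340085 131.96204084]
top7.png 320 148
scene7.png 162 54
```

View pics/w7.png

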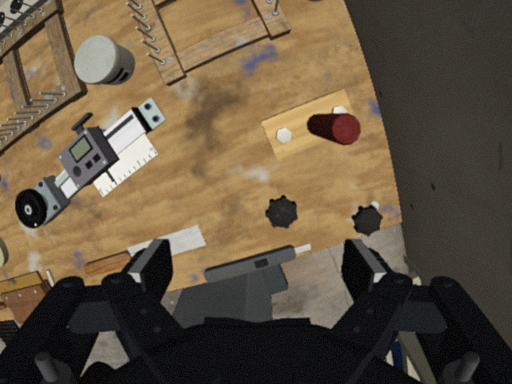

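View pics/xtop7.png

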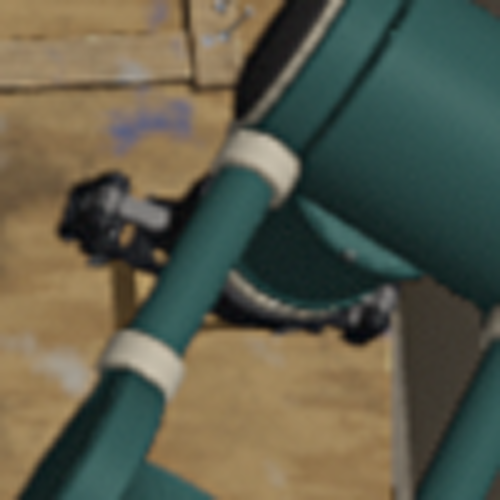

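View pics/xscene7.png

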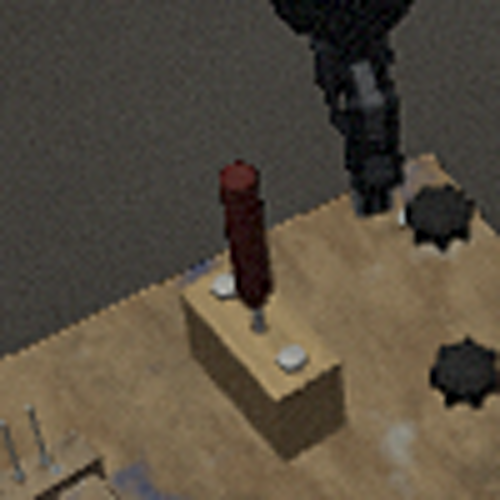

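Run:
```python
from h import *
w=load('w7.png');t=load('top0.png');s=load('scene0.png')
im=w['color'].astype(int); m=((im[...,0]>1.8*im[...,1])&(im[...,0]>60)&(im[...,1]<60)).astype(np.uint8); m[:90]=0;m[160:]=0;m[:,:290]=0;m[:,375:]=0
# bright top disc
for thr in(70,85,95,105):
    mm=((im[...,0]>thr)&(m>0)).astype(np.uint8)
    k=max(cv2.findContours(mm,0,2)[0],key=cv2.contourArea); print(thr,cv2.fitEllipse(cv2.convexHull(k)),cv2.contourArea(k))
def tri(obs):
    A=np.zeros((3,3));b=np.zeros(3)
    for c,u,v,f in obs:
        o,d=ray(c,u,v,f);d/=np.linalg.norm(d);M=np.eye(3)-np.outer(d,d);A+=M;b+=M@o
    return np.linalg.solve(A,b)
P=(w,347,129,True);Q=(t,380,195.8,False);S=(s,210,89.6,False)
for n in([P,Q],[P,S],[Q,S],[P,Q,S]): print(tri(n).round(4))
print('z.215',[onz(*x[:3],.215,x[3]).round(4) for x in(P,Q,S)])
print('bolts',onz(w,284,135,.077,True),onz(w,340,111.5,.077,True))
cv2.imwrite('pics/w7c.png',cv2.resize(cv2.imread('pics/w7.png')[80:170,250:390],None,fx=5,fy=5,interpolation=cv2.INTER_CUBIC))
```

```text
70 ((345.6517639160156, 128.57797241210938), (27.500917434692383, 30.0112247467041), 174.06549072265625) 609.5
85 ((346.0340881347656, 128.5889434814453), (26.878007888793945, 29.28846549987793), 176.98849487304688) 581.5
95 ((346.2491149902344, 128.62185668945312), (26.848388671875, 28.041400909423828), 172.9822540283203) 553.5
105 ((345.051025390625, 131.7257080078125), (17.137311935424805, 26.373764038085938), 109.22350311279297) 123.0
[ 0.4863 -0.3631  0.2015]
[ 0.4857 -0.3617  0.2034]
[ 0.4853 -0.3623  0.2034]
[ 0.4857 -0.3623  0.2031]
z.215 [array([ 0.4883, -0.3589,  0.215 ]), array([ 0.4842, -0.3594,  0.215 ]), array([ 0.4893, -0.3523,  0.215 ])]
bolts [ 0.48693648 -0.32327203  0.077     ] [ 0.49095375 -0.39574218  0.077     ]
```

View pics/w7c.png

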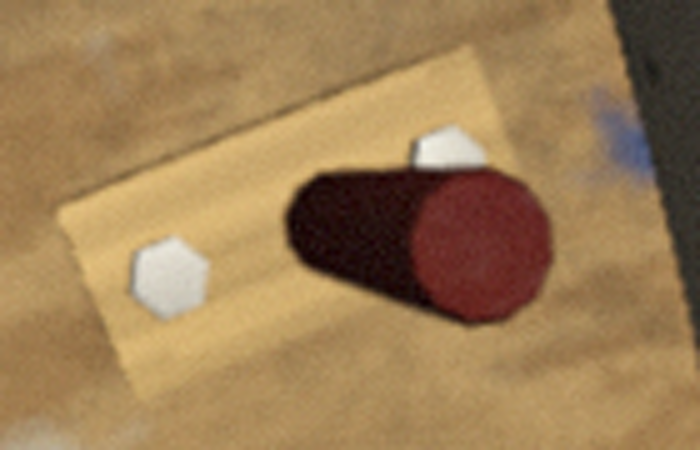

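Emit:
{"method": "jog_arm", "body": {
  "deltas": [
    {"slide": [0.32,-0.8,0],"delta_rot": [0,0,0],"gripper": 1},
    {"slide": [0.32,-0.8,0],"delta_rot": [0,0,0],"gripper": 1},
    {"slide": [0.32,-0.8,0],"delta_rot": [0,0,0],"gripper": 1},
    {"slide": [0.32,-0.82,0],"delta_rot": [0,0,0],"gripper": 1},
    {"slide": [0,0,-0.3],"delta_rot": [0,0,0],"gripper": 1},
    {"slide": [0,0,-0.3],"delta_rot": [0,0,0],"gripper": 1},
    {"slide": [0,0,0],"delta_rot": [0,0,0],"gripper": 1},
    {"slide": [0,0,0],"delta_rot": [0,0,0],"gripper": 1}
  ]
}}

```text
t: 12.23
eef_pos: [0.487, -0.3585, 0.2626]
ee_rot: [-0.694, 0.129, 0.696, 0.13]
ft_force: [0.3, -1.2, -0.1]
opening: 0.0853
```

Run:
```python
from h import *
c=snap('wrist','w8.png')
o=get_obs(); print(o['t'],o['eef_pos'],o['joints'].round(3),o['ft_force'])
print(proj(c,np.array([.488,-.359,.215]),True), proj(c,np.append(o['eef_pos'][:2],.215),True))
```

```text
12.2833 [ 0.48731992 -0.35867757  0.26331768] [-0.676  0.115  1.72   0.     1.308  1.263] [-0.47320562 -0.48283485  0.57516029]
[257.74160418 213.96184285] [257.65568301 215.00795396]
```

View pics/w8.png

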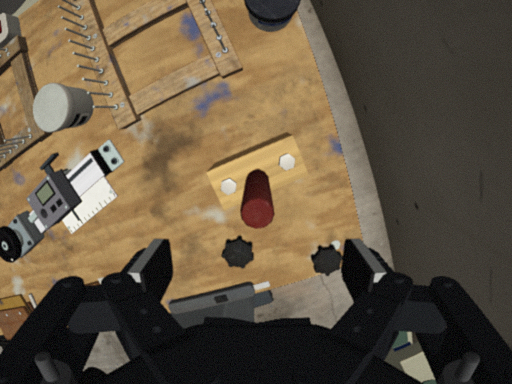

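Emit:
{"method": "jog_arm", "body": {
  "deltas": [
    {"slide": [0.05,-0.02,-0.6],"delta_rot": [0,0,0],"gripper": 1},
    {"slide": [0,0,-0.8],"delta_rot": [0,0,0],"gripper": 1},
    {"slide": [0,0,-0.8],"delta_rot": [0,0,0],"gripper": 1},
    {"slide": [0,0,-0.8],"delta_rot": [0,0,0],"gripper": 1},
    {"slide": [0,0,-0.6],"delta_rot": [0,0,0],"gripper": 1},
    {"slide": [0,0,-0.3],"delta_rot": [0,0,0],"gripper": 1},
    {"slide": [0,0,0],"delta_rot": [0,0,0],"gripper": 0.5},
    {"slide": [0,0,0],"delta_rot": [0,0,0],"gripper": 0}
  ],
  "force": 60
}}

```text
t: 12.95
eef_pos: [0.4891, -0.3601, 0.1668]
ee_rot: [0.695, -0.129, -0.695, -0.129]
ft_force: [0.1, 0.7, 1.0]
opening: 0.0638
```

Emit:
{"method": "jog_arm", "body": {
  "deltas": [
    {"slide": [0,0,0],"delta_rot": [0,0,0],"gripper": -0.2},
    {"slide": [0,0,0],"delta_rot": [0,0,0],"gripper": -0.4},
    {"slide": [0,0,0],"delta_rot": [0,0,0],"gripper": -0.6},
    {"slide": [0,0,0],"delta_rot": [0,0,0],"gripper": -0.8},
    {"slide": [0,0,0],"delta_rot": [0,0,0],"gripper": -1},
    {"slide": [0,0,0],"delta_rot": [0,0,0],"gripper": -1},
    {"slide": [0,0,0],"delta_rot": [0,0,0],"gripper": -1},
    {"slide": [0,0,0],"delta_rot": [0,0,0],"gripper": -1}
  ],
  "force": 100
}}

```text
t: 13.62
eef_pos: [0.4899, -0.3611, 0.168]
ee_rot: [0.696, -0.13, -0.694, -0.129]
ft_force: [-0.2, 0.2, 5.9]
opening: 0.0222
```

Run:
```python
from h import *
c=snap('wrist','w9.png')
o=get_obs(); print(o['t'],o['eef_pos'],o['joints'].round(3),o['ft_force'],o['ft_torque'],o['opening'])
```

```text
13.6667 [ 0.48986382 -0.3611168   0.1679763 ] [-0.676  0.185  1.82   0.     1.134  1.263] [-0.16303127 -0.3475974   5.52641204] [0.03352705 0.09204271 0.00345156] 0.022066392073702406
```

View pics/w9.png

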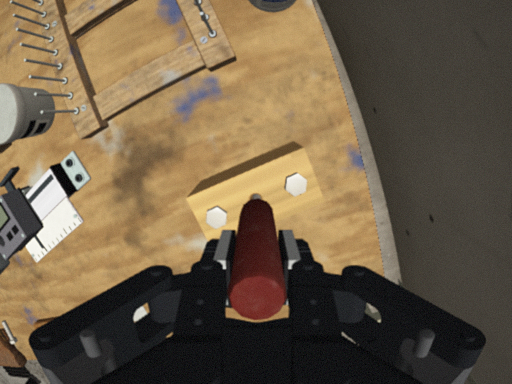

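Emit:
{"method": "jog_arm", "body": {
  "deltas": [
    {"slide": [0,0,0.3],"delta_rot": [0,0,0],"gripper": -1},
    {"slide": [0,0,0.6],"delta_rot": [0,0,0],"gripper": -1},
    {"slide": [0,0,0.7],"delta_rot": [0,0,0],"gripper": -1},
    {"slide": [0,0,0.7],"delta_rot": [0,0,0],"gripper": -1},
    {"slide": [0,0,0.7],"delta_rot": [0,0,0],"gripper": -1},
    {"slide": [0,0,0.7],"delta_rot": [0,0,0],"gripper": -1},
    {"slide": [0,0,0.6],"delta_rot": [0,0,0],"gripper": -1},
    {"slide": [0,0,0.3],"delta_rot": [0,0,0],"gripper": -1}
  ]
}}

```text
t: 14.33
eef_pos: [0.4895, -0.3608, 0.2837]
ee_rot: [0.696, -0.13, -0.694, -0.129]
ft_force: [0.5, -1.0, -1.1]
opening: 0.0217
```

Run:
```python
from h import *
c=snap('wrist','w10.png');snap('scene','scene10.png');snap('top','top10.png')
o=get_obs(); print(o['t'],o['eef_pos'],o['joints'].round(3),o['ft_force'],o['ft_torque'],o['opening'])
for f in('top10.png','scene10.png'):
    im=cv2.imread('pics/'+f); cc=load(f); u,v=proj(cc,np.array([.489,-.36,.17])).astype(int); cv2.imwrite('pics/x'+f,cv2.resize(im[max(0,v-50):v+50,u-50:u+50],None,fx=5,fy=5,interpolation=cv2.INTER_CUBIC)); print(f,u-50,v-50)
# hole estimates
for f,fi in(('top6.png',0),('w6.png',1),('w10.png',1)):
    cc=load(f); print(f,proj(cc,np.array([.55,-.047,.069]),bool(fi)))
```

```text
14.4833 [ 0.48906155 -0.36043903  0.28148228] [-0.676  0.11   1.693  0.     1.338  1.263] [-0.18030704 -0.12301869 -0.65446738] [-0.01301504 -0.05332005  0.0127883 ] 0.022044119154472207
top10.png 325 146
scene10.png 160 47
top6.png [258.25910769 182.56182506]
w6.png [232.31926217  37.82402884]
w10.png [ 50.44365553 211.65839734]
```

View pics/w10.png

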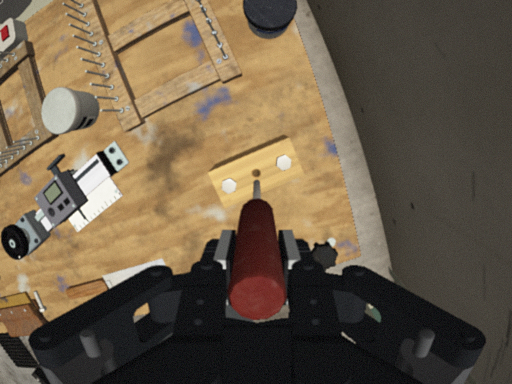

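View pics/xscene10.png

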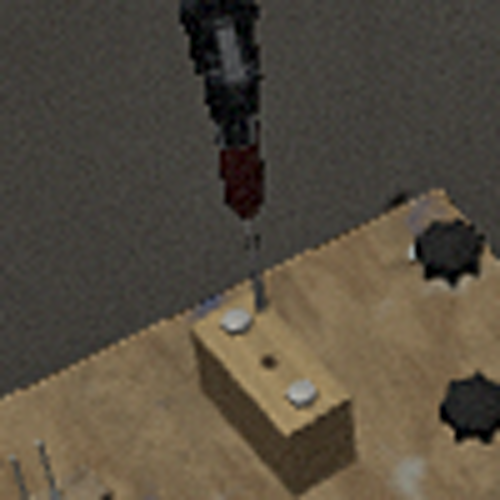

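Run:
```python
from h import *
cv2.imwrite('pics/w10c.png',cv2.resize(cv2.imread('pics/w10.png')[160:230,220:300],None,fx=8,fy=8,interpolation=cv2.INTER_CUBIC))
a=cv2.resize(cv2.imread('pics/w6.png')[0:90,180:300],None,fx=5,fy=5,interpolation=cv2.INTER_CUBIC)
cv2.imwrite('pics/w6c.png',a)
cv2.imwrite('pics/t6c.png',cv2.resize(cv2.imread('pics/top6.png')[160:215,230:310],None,fx=8,fy=8,interpolation=cv2.INTER_CUBIC))
```

```text
(no output)
```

View pics/w10c.png

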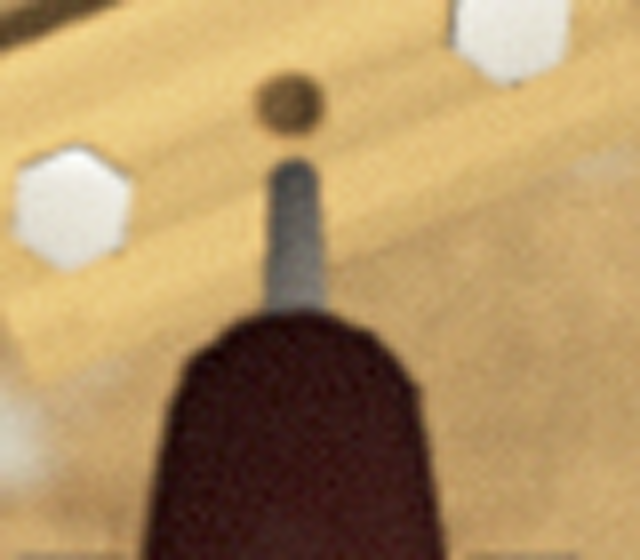

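View pics/w6c.png

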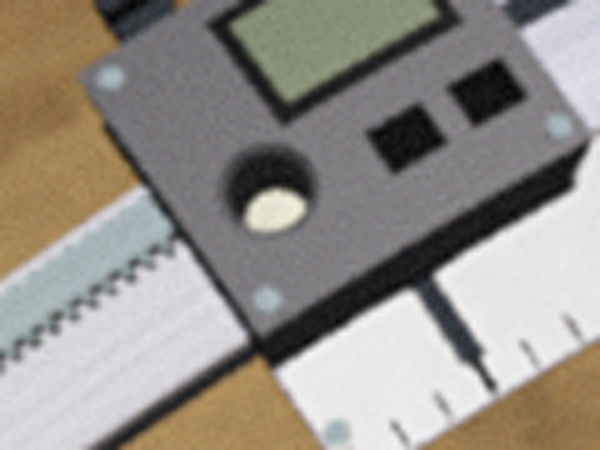

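View pics/t6c.png

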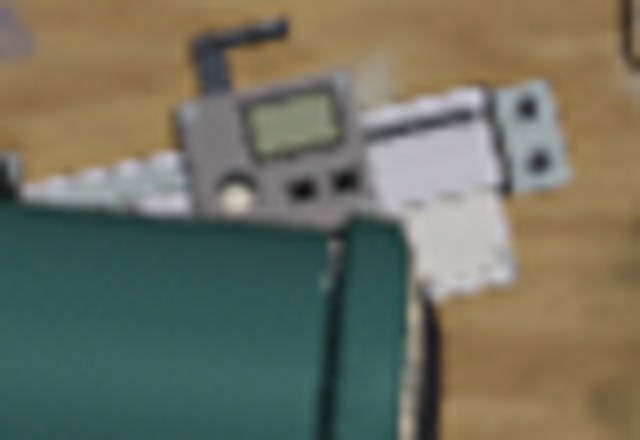

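Run:
```python
from h import *
w6=load('w6.png');t6=load('top6.png');w=load('w10.png')
print('hole',onz(w6,233.5,37.1,.069,True),onz(t6,259.1,183.5,.069))
for z in(.113,.1185,.124): print('tip',onz(w,256.2,182.1,z,True))
print('blockhole',onz(w,220+290/8-.4,160+105/8-.4,.07,True))
print('scene tip',onz(load('scene10.png'),211.7,108.3,.1185))
print('handle end',proj(w,np.array([.489,-.36,.329]),True))
```

```text
hole [ 0.5502288  -0.04813148  0.069     ] [ 0.54715577 -0.04944179  0.069     ]
tip [ 0.48632593 -0.35853889  0.113     ]
tip [ 0.48745825 -0.3589825   0.1185    ]
tip [ 0.48859057 -0.35942612  0.124     ]
blockhole [ 0.48857637 -0.35888494  0.07      ]
scene tip [ 0.48790511 -0.36157422  0.1185    ]
handle end [256.51340072 294.38264731]
```

Emit:
{"method": "jog_arm", "body": {
  "deltas": [
    {"slide": [0.1,0.5,0],"delta_rot": [0,0,0],"gripper": -1},
    {"slide": [0.2,0.9,0],"delta_rot": [0,0,0],"gripper": -1},
    {"slide": [0.2,0.9,0],"delta_rot": [0,0,0],"gripper": -1},
    {"slide": [0.2,0.9,0],"delta_rot": [0,0,0],"gripper": -1},
    {"slide": [0.2,0.9,0],"delta_rot": [0,0,0],"gripper": -1},
    {"slide": [0.2,0.9,0],"delta_rot": [0,0,0],"gripper": -1},
    {"slide": [0.2,0.9,0],"delta_rot": [0,0,0],"gripper": -1},
    {"slide": [0.2,0.9,0],"delta_rot": [0,0,0],"gripper": -1}
  ]
}}

```text
t: 15.15
eef_pos: [0.5256, -0.188, 0.2793]
ee_rot: [-0.694, 0.129, 0.696, 0.13]
ft_force: [0.3, 0.3, -0.1]
opening: 0.022
```

Emit:
{"method": "jog_arm", "body": {
  "deltas": [
    {"slide": [0.2,0.9,0],"delta_rot": [0,0,0],"gripper": -1},
    {"slide": [0.2,0.9,0],"delta_rot": [0,0,0],"gripper": -1},
    {"slide": [0.2,0.9,0],"delta_rot": [0,0,0],"gripper": -1},
    {"slide": [0.2,0.9,0],"delta_rot": [0,0,0],"gripper": -1},
    {"slide": [0.2,0.9,0],"delta_rot": [0,0,0],"gripper": -1},
    {"slide": [0,0.6,-0.3],"delta_rot": [0,0,0],"gripper": -1},
    {"slide": [0,0.34,-0.3],"delta_rot": [0,0,0],"gripper": -1},
    {"slide": [0,0,0],"delta_rot": [0,0,0],"gripper": -1}
  ]
}}

```text
t: 15.82
eef_pos: [0.5494, -0.052, 0.2628]
ee_rot: [-0.693, 0.128, 0.697, 0.129]
ft_force: [-0.7, 0.4, -1.4]
opening: 0.022
```

Run:
```python
from h import *
c=snap('wrist','w11.png');snap('scene','scene11.png');snap('top','top11.png')
o=get_obs(); print(o['t'],o['eef_pos'],o['joints'].round(3),o['ft_force'],o['ft_torque'],o['opening'])
cv2.imwrite('pics/w11c.png',cv2.resize(cv2.imread('pics/w11.png')[130:230,200:320],None,fx=6,fy=6,interpolation=cv2.INTER_CUBIC))
s=load('scene11.png');u,v=proj(s,np.array([.55,-.048,.09])).astype(int)
cv2.imwrite('pics/s11c.png',cv2.resize(cv2.imread('pics/scene11.png')[v-50:v+40,u-60:u+60],None,fx=6,fy=6,interpolation=cv2.INTER_CUBIC)); print(u-60,v-50)
```

```text
15.9667 [ 0.55090817 -0.0547078   0.2654902 ] [-1.440e-01  1.500e-02  1.822e+00 -1.000e-03  1.306e+00  1.796e+00] [-0.8563857   0.16978528 -0.84870454] [-0.02324536  0.02817363  0.01876026] 0.022003979460842888
193 146
```

View pics/w11c.png

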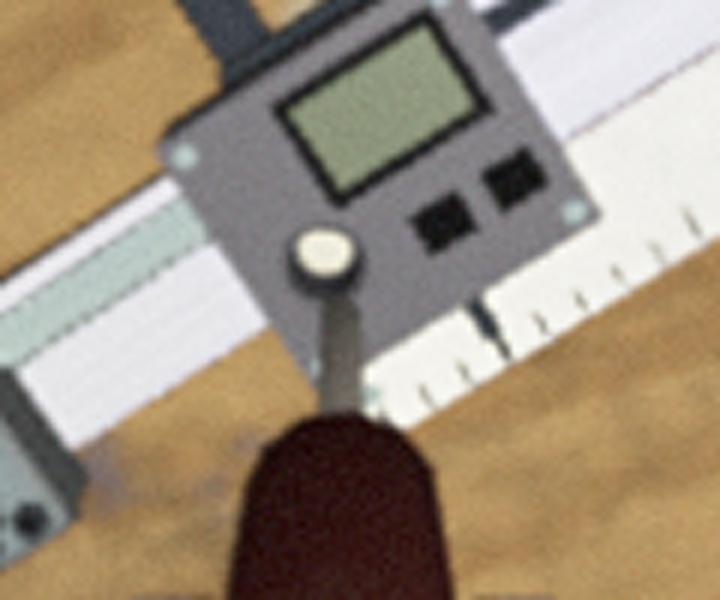

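View pics/s11c.png

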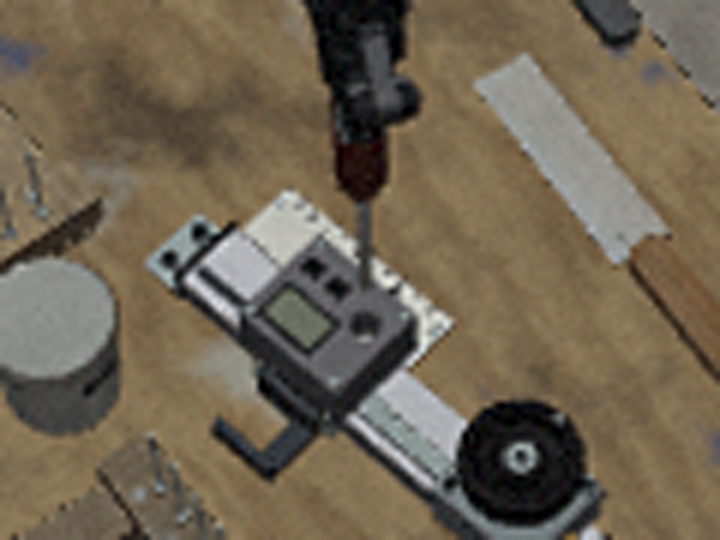

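Run:
```python
from h import *
c=load('w11.png');s=load('scene11.png');t=load('top11.png')
print('hole',onz(c,200+326/6-.4,130+262/6-.4,.069,True))
for v in(310,315,320): print('tip',onz(c,200+341/6-.4,130+v/6-.4,.1025,True))
print('scene hole',onz(s,193+366/6-.4,146+322/6-.4,.069),'tip',onz(s,193+367/6-.4,146+287/6-.4,.1025))
u,v=proj(t,np.array([.55,-.048,.069])).astype(int);print(u,v)
```

```text
hole [ 0.55061329 -0.04855485  0.069     ]
tip [ 0.54783276 -0.05060424  0.1025    ]
tip [ 0.54699746 -0.05028539  0.1025    ]
tip [ 0.54616108 -0.04996612  0.1025    ]
scene hole [ 0.54946954 -0.04825568  0.069     ] tip [ 0.54801222 -0.04887164  0.1025    ]
258 182
```

Run:
```python
from h import *
c=snap('wrist','w12.png')
for i in range(2):
    o=get_obs(); print(o['t'],o['eef_pos'],o['joint_vel'].round(3)); 
    if not i: c=snap('wrist','w12.png')
cv2.imwrite('pics/w12c.png',cv2.resize(cv2.imread('pics/w12.png')[130:230,200:320],None,fx=6,fy=6,interpolation=cv2.INTER_CUBIC))
```

```text
16.0167 [ 0.55125753 -0.0550427   0.26599731] [-0.012 -0.003 -0.013  0.001  0.002 -0.   ]
16.0667 [ 0.55148079 -0.05523792  0.26639107] [-0.004 -0.001 -0.007  0.001  0.001  0.   ]
```

View pics/w12c.png

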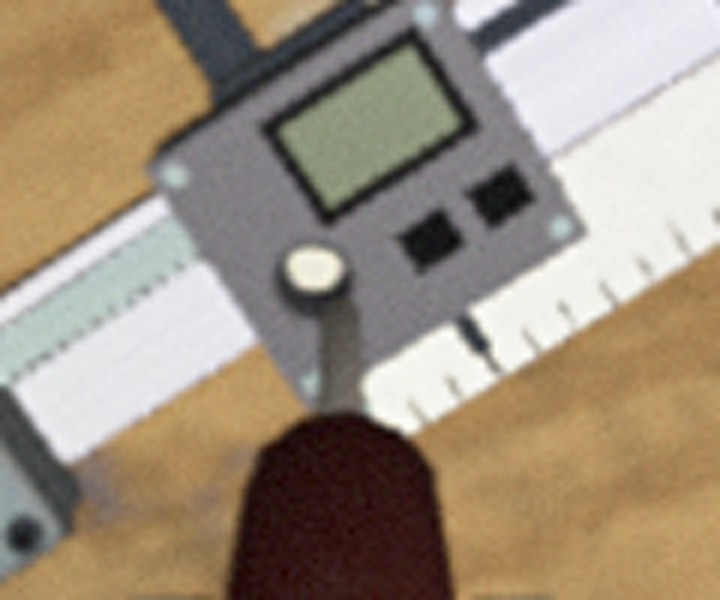

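Run:
```python
from h import *
c=load('w12.png')
print('hole',onz(c,200+315/6-.4,130+277/6-.4,.069,True))
for v in(310,318): print('tip',onz(c,200+341/6-.4,130+v/6-.4,.1033,True))
```

```text
hole [ 0.55094776 -0.04869453  0.069     ]
tip [ 0.55006119 -0.05380084  0.1033    ]
tip [ 0.54871687 -0.05328288  0.1033    ]
```

Emit:
{"method": "jog_arm", "body": {
  "deltas": [
    {"slide": [0.04,0.2,0],"delta_rot": [0,0,0],"gripper": -1},
    {"slide": [0,0,-0.3],"delta_rot": [0,0,0],"gripper": -1},
    {"slide": [0,0,-0.4],"delta_rot": [0,0,0],"gripper": -1},
    {"slide": [0,0,-0.3],"delta_rot": [0,0,0],"gripper": -1},
    {"slide": [0,0,0],"delta_rot": [0,0,0],"gripper": -1},
    {"slide": [0,0,0],"delta_rot": [0,0,0],"gripper": -1},
    {"slide": [0,0,0],"delta_rot": [0,0,0],"gripper": -1},
    {"slide": [0,0,0],"delta_rot": [0,0,0],"gripper": -1}
  ]
}}

```text
t: 16.73
eef_pos: [0.5528, -0.0494, 0.2416]
ee_rot: [0.695, -0.13, -0.695, -0.13]
ft_force: [0.2, 0.2, -0.0]
opening: 0.0216
```

Run:
```python
from h import *
c=snap('wrist','w13.png');snap('scene','scene13.png')
o=get_obs(); print(o['t'],o['eef_pos'],o['joint_vel'].round(3),o['ft_force']); 
cv2.imwrite('pics/w13c.png',cv2.resize(cv2.imread('pics/w13.png')[130:230,200:320],None,fx=6,fy=6,interpolation=cv2.INTER_CUBIC))
cv2.imwrite('pics/s13c.png',cv2.resize(cv2.imread('pics/scene13.png')[146:236,193:313],None,fx=6,fy=6,interpolation=cv2.INTER_CUBIC))
```

```text
16.8333 [ 0.55284753 -0.04941326  0.24181968] [-0.     0.001  0.001  0.002  0.001  0.001] [-0.01573151  0.47226181 -0.89284844]
```

View pics/w13c.png

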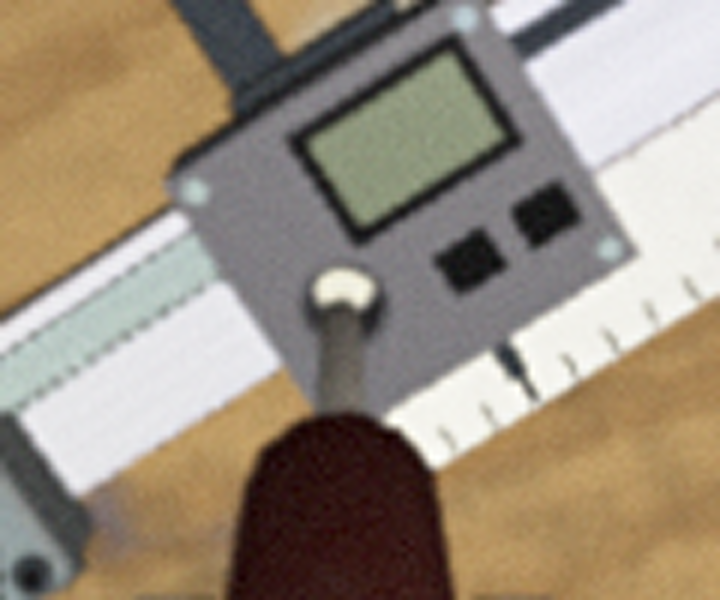

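View pics/s13c.png

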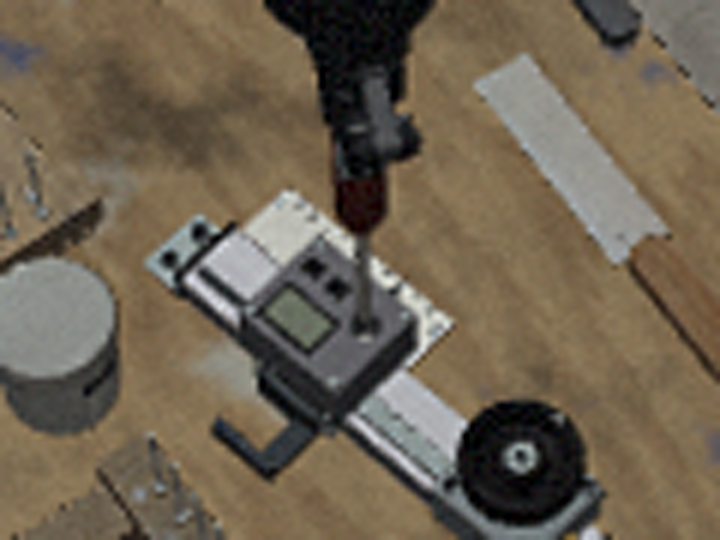

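Run:
```python
from h import *
c=load('w13.png')
print('hole',onz(c,200+345/6-.4,130+300/6-.4,.069,True))
for v in(312,320): print('tip',onz(c,200+342/6-.4,130+v/6-.4,.0788,True))
```

```text
hole [ 0.55120218 -0.04867321  0.069     ]
tip [ 0.55134011 -0.04815427  0.0788    ]
tip [ 0.54999462 -0.04763703  0.0788    ]
```

Emit:
{"method": "jog_arm", "body": {
  "deltas": [
    {"slide": [0.02,-0.03,0],"delta_rot": [0,0,0],"gripper": -1},
    {"slide": [0,0,-0.2],"delta_rot": [0,0,0],"gripper": -1},
    {"slide": [0,0,-0.3],"delta_rot": [0,0,0],"gripper": -1},
    {"slide": [0,0,-0.3],"delta_rot": [0,0,0],"gripper": -1},
    {"slide": [0,0,-0.2],"delta_rot": [0,0,0],"gripper": -1},
    {"slide": [0,0,0],"delta_rot": [0,0,0],"gripper": -1},
    {"slide": [0,0,0],"delta_rot": [0,0,0],"gripper": -1},
    {"slide": [0,0,0],"delta_rot": [0,0,0],"gripper": -1}
  ]
}}

```text
t: 17.5
eef_pos: [0.553, -0.0501, 0.2162]
ee_rot: [-0.695, 0.129, 0.695, 0.129]
ft_force: [0.1, 0.5, -1.3]
opening: 0.0218
```

Run:
```python
from h import *
c=snap('wrist','w14.png')
o=get_obs(); print(o['t'],o['eef_pos'],o['ft_force'],o['ft_torque']); 
cv2.imwrite('pics/w14c.png',cv2.resize(cv2.imread('pics/w14.png')[130:230,200:320],None,fx=6,fy=6,interpolation=cv2.INTER_CUBIC))
```

```text
17.55 [ 0.5532338  -0.05015861  0.21652257] [-0.49075212  0.54163139 -1.12698924] [ 0.01072648 -0.00424587 -0.02961348]
```

View pics/w14c.png

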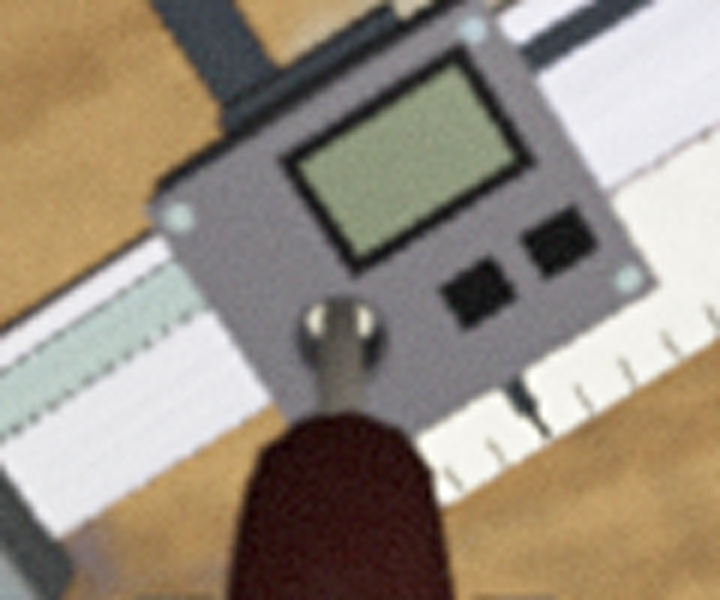

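Emit:
{"method": "jog_arm", "body": {
  "deltas": [
    {"slide": [0,0,-0.1],"delta_rot": [0,0,0],"gripper": -1},
    {"slide": [0,0,-0.1],"delta_rot": [0,0,0],"gripper": -1},
    {"slide": [0,0,-0.05],"delta_rot": [0,0,0],"gripper": -1},
    {"slide": [0,0,-0.05],"delta_rot": [0,0,0],"gripper": -1},
    {"slide": [0,0,0],"delta_rot": [0,0,0],"gripper": -1},
    {"slide": [0,0,0],"delta_rot": [0,0,0],"gripper": -1},
    {"slide": [0,0,0],"delta_rot": [0,0,0],"gripper": -1},
    {"slide": [0,0,0],"delta_rot": [0,0,0],"gripper": -1}
  ],
  "force": 110
}}

```text
t: 18.22
eef_pos: [0.5534, -0.0502, 0.2093]
ee_rot: [0.696, -0.129, -0.695, -0.13]
ft_force: [0.6, -0.7, 3.3]
opening: 0.0222
```

Run:
```python
from h import *
for i in range(3):
    o=get_obs(); print(o['t'],o['eef_pos'].round(4),o['ft_force'].round(2),o['ft_torque'].round(3)); camera('wrist')
```

```text
18.2167 [ 0.5534 -0.0502  0.2093] [ 0.63 -0.71  3.3 ] [ 0.041 -0.084 -0.016]
18.2667 [ 0.5533 -0.0502  0.2092] [ 0.34 -0.2   3.98] [ 0.018 -0.116  0.011]
18.3167 [ 0.5533 -0.0501  0.2091] [-0.02  0.84  3.85] [ 0.059 -0.087  0.016]
```

Emit:
{"method": "jog_arm", "body": {
  "deltas": [
    {"slide": [0,0,-0.05],"delta_rot": [0,0,0],"gripper": -1},
    {"slide": [0,0,-0.04],"delta_rot": [0,0,0],"gripper": -1},
    {"slide": [0,0,0],"delta_rot": [0,0,0],"gripper": -1},
    {"slide": [0,0,0],"delta_rot": [0,0,0],"gripper": -1},
    {"slide": [0,0,0],"delta_rot": [0,0,0],"gripper": -1},
    {"slide": [0,0,0],"delta_rot": [0,0,0],"gripper": -1},
    {"slide": [0,0,0],"delta_rot": [0,0,0],"gripper": -1},
    {"slide": [0,0,0],"delta_rot": [0,0,0],"gripper": -1}
  ]
}}

```text
t: 19.03
eef_pos: [0.5534, -0.0502, 0.207]
ee_rot: [0.695, -0.129, -0.695, -0.13]
ft_force: [-0.5, -0.3, 5.3]
opening: 0.0218
```

Run:
```python
from h import *
for i in range(3):
    o=get_obs(); print(o['t'],o['eef_pos'].round(4),o['ft_force'].round(2),o['ft_torque'].round(3)); camera('wrist')
```

```text
19.0333 [ 0.5534 -0.0502  0.207 ] [-0.45 -0.31  5.26] [ 0.021 -0.097  0.001]
19.0833 [ 0.5534 -0.0501  0.207 ] [0.35 0.37 6.41] [ 0.056 -0.135 -0.01 ]
19.1333 [ 0.5534 -0.0501  0.207 ] [0.81 0.74 5.91] [-0.041 -0.113  0.045]
```

Emit:
{"method": "jog_arm", "body": {
  "deltas": [
    {"slide": [0,0,-0.04],"delta_rot": [0,0,0],"gripper": -1},
    {"slide": [0,0,-0.04],"delta_rot": [0,0,0],"gripper": -1},
    {"slide": [0,0,0],"delta_rot": [0,0,0],"gripper": -1},
    {"slide": [0,0,0],"delta_rot": [0,0,0],"gripper": -1},
    {"slide": [0,0,0],"delta_rot": [0,0,0],"gripper": -1},
    {"slide": [0,0,0],"delta_rot": [0,0,0],"gripper": -1},
    {"slide": [0,0,0],"delta_rot": [0,0,0],"gripper": -1},
    {"slide": [0,0,0],"delta_rot": [0,0,0],"gripper": -1}
  ]
}}

```text
t: 19.85
eef_pos: [0.554, -0.0503, 0.2068]
ee_rot: [0.696, -0.13, -0.694, -0.129]
ft_force: [-0.8, -0.0, 12.0]
opening: 0.0218
```

Run:
```python
from h import *
for i in range(3):
    o=get_obs(); print(o['t'],o['eef_pos'].round(4),o['ft_force'].round(2),o['ft_torque'].round(3)); c=snap('wrist','w15.png')
cv2.imwrite('pics/w15c.png',cv2.resize(cv2.imread('pics/w15.png')[130:230,200:320],None,fx=6,fy=6,interpolation=cv2.INTER_CUBIC))
```

```text
19.85 [ 0.554  -0.0503  0.2068] [-0.84 -0.02 11.95] [ 0.002  0.389 -0.022]
19.9 [ 0.554  -0.0503  0.2068] [-0.96  0.65 11.29] [0.019 0.408 0.051]
19.95 [ 0.554  -0.0503  0.2068] [-0.4   0.3  12.08] [0.024 0.4   0.037]
```

View pics/w15c.png

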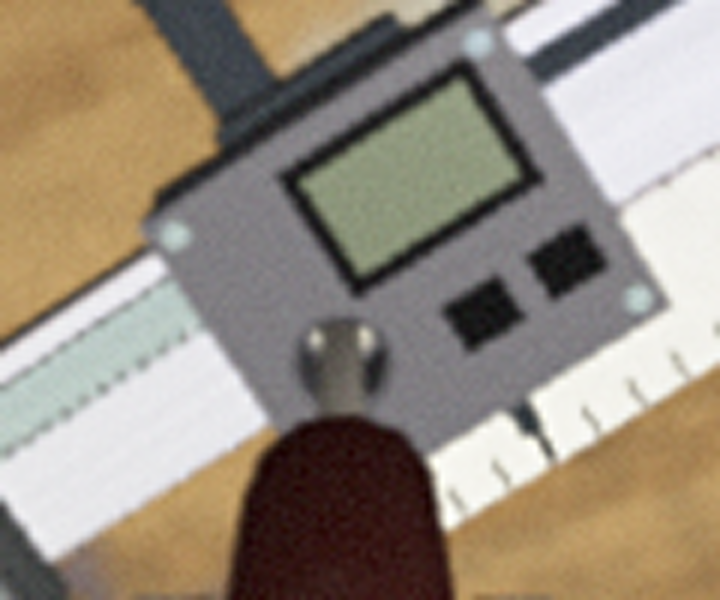

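Run:
```python
from h import *
c=load('w15.png'); im=cv2.imread('pics/w15.png'); th=np.radians(11.6)
yd=np.array([-np.sin(th),np.cos(th),0]);xd=np.array([np.cos(th),np.sin(th),0]);o=np.array([.50,-.07,.0255]);s=5000
mp=np.array([[proj(c,o+xd*(i-60)/s+yd*(j-350)/s,True) for j in range(200,500)] for i in range(350)],np.float32)
r=cv2.remap(im,mp,None,cv2.INTER_CUBIC);cv2.imwrite('pics/r15.png',r)
```

```text
(no output)
```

View pics/r15.png

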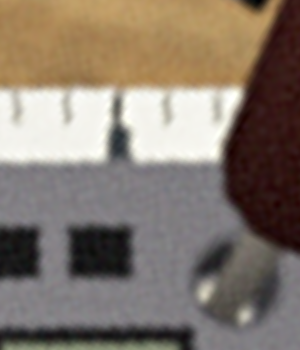

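Run:
```python
from h import *
g=255-cv2.imread('pics/r15.png',0).astype(float)
for r in [98,104,110,116,130,136,142,148,154]:
    s=g[r-2:r+3,100:138].mean(0); s=np.clip(s-s.min()-40,0,None); print(r,round((s*np.arange(100,138)).sum()/s.sum(),2))
o=get_obs();print(o['t'],o['ft_force'],o['opening'])
```

```text
98 117.4
104 116.92
110 116.35
116 116.17
130 118.62
136 118.83
142 118.16
148 118.2
154 118.62
20.0 [-1.6226637   0.02696098 12.43289429] 0.02195705617636204
```

Run:
```python
from station import *
print(close_job())
```

```text
the job is handed in; nothing more can be done
None
```

I set the datum and handed the job in at about t = 20 s, with the gripper still holding the screwdriver on the pressed button. No verdict is reported on hand-in, so these are my own last checks.

- **Handwheel:** I turned it about 145° clockwise in one grip, without touching the carriage. With the wheel released, the pointer was about 0.1 mm from the long line. In the last view, with the button pressed, it was about 0.3–0.4 mm off, with the box partly hiding the blade. The two views differ slightly, but both are well inside the line's 2 mm width.
- **Button:** I lifted the screwdriver out of the block and lowered it through the hole without touching the sides. The button is fully down: in the last step the wrist force rose from about 6 N to 12 N while the tool sank only 0.2 mm more. With the tool's weight added, it presses at about 13 N.
- **Grip and bystanders:** The gripper read 22 mm open on the 24 mm handle, steady since it was gripped. I kept the arm clear of the tape roll, ink jar and spare clamp knob. I did not measure their positions again at the end.

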